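# Refit the ground stopper of a dropping bottle

## Robot

A 6-joint arm with a two-finger parallel gripper is mounted at the origin on the work surface. World frame = base frame: x ahead of the robot, y to its left, z up, the work surface at z = 0. Lengths are in m, angles in rad, forces in N, time in s.
With the tool pointing down it reaches from about 0.3 to 0.95 m from the base axis. Payload 3.1 kg.
Tool frame: the origin (TCP) lies at the very end of the fingers, on their centre line; the grasp point (between the pads) lies 19 mm behind it (manip.grip_point_offset is the distance from the TCP to the grasp point, in m); y points along the fingers, x is the direction in which the jaws open and shut, and the axes are right-handed (so a half turn about y gives the same grasp; the last joint's range is limited). The gripper opens to 85 mm and grips with 20 to 120 N. Pads are 22 mm wide; open, the fingers measure 114 mm over their backs; the gripper's body (76 mm by 85 mm) begins 54 mm behind the grasp point. The pads swing forward as they close: fully open they stand 13 mm farther back than shut.
Start: joints at [-1.236, 0.308, 1.634, -0, 1.2, -0.07], TCP at [0.246, -0.575, 0.231] pointing down, gripper open.
Joint ranges: [-3.06, 3.06], [-0.79, 1.96], [0.05, 2.63], [-1.19, 4.34], [0.05, 2.64], [-2.94, 2.94]. Speed limits (rad/s): [2.79, 2.79, 3.14, 3.14, 3.14, 3.14].

## Interface

Orientations are given as a 3x3 rotation matrix whose columns are the frame's x, y, z axes.
In Python, from workcell import manip gives the robot as it stands.
- The arm moves only by the shell command python3 -m handwheel 'ROWS' [FORCE]. ROWS is JSON, a list of rows, each a list of 7 numbers: the shift along the world's x, y, z in mm, then the turn, a rotation vector about the world's x, y, z in degrees, then the finger opening in mm, from 0 to 85.4. In form: [[tx, ty, tz, wx, wy, wz, fingers], ...]. A call has 1 to 20 rows; each row shifts and turns the commanded pose from where the row before left it; what a row does not reach is not made up. A row lasts 1/10 s, in which the tool goes at most 50 mm and 8.59 degrees, less where a joint would pass 70% of its speed; a pose out of reach is approached as far as the arm can. A call with a gripper value outside its range is refused whole. The fingers move at their own pace and stop on an object; FORCE is the grip in N (left out, the last holds). Time passes only in rows, so rows that do not move let the fingers close. It gives the time, the measured TCP pose, the force and the opening at its end, in the units of the state.
- manip.get_state(): the state, without advancing time (a new reading comes with each control period).
- manip.read_camera(name): name is "scene" or "top" or "wrist"; returns a dict with "pixels" (384x512x3 uint8, red, green, blue), "fx", "fy", "cx", "cy" (pixels), "origin" and "rotation" of the camera in the world. Camera axes: x right, y up, looking along -z (the intrinsics and any distortion apply to the point x, -y, -z); pixel columns grow to the right and rows downward; lengths in m; the calibration is good to about 2 mm. The wrist camera is an equidistant fisheye: a pixel r from the principal point sees the ray r / f radians off the axis. A picture is of the moment at which its call begins. There is no depth.
- manip.finish_job(): hands the job in, once; it reports no verdict.
The state is a dict: "clock": time; "joints": joint angles; "dq": joint speeds; "effort": joint torques, N m; "tool_pos": TCP position; "ee_rot": TCP orientation; "contact_force": force on the tool from outside, world axes, zero at the start; "ft_torque": the same for the moment, N m; "finger_gap": finger opening in m.
Only numpy, scipy, OpenCV 4.12 (cv2) and the standard library are available. Lean on these libraries where they do the work, as an engineer would, in place of code of your own. Each camera call takes 0.05 s, during which the arm holds its last target.

## Task

The washed glass stopper of the amber dropping bottle hangs in the white vial rack. Put it into the bottle's neck with its thumb tab crosswise to the pouring lip (closed) and press it firmly home with about 10 N; then ease off and, without lifting it out, rock it a quarter turn until the tab is in line with the lip and back again, to prove that it turns free and has not jammed - never force it. Leave it closed, upright and home, let go, and leave the vials, the jar and the dish where they are.

Things in the scene. Friction and masses are not known exactly. Their poses are not given: they have to be found in the camera images.
- stopper_center (a point): Dark amber glass stopper, 70 mm tall, about 35 g: its axis, half-way up (35 mm above its lower end); z up its axis. A ground cone (taper 1:10, 16.6 mm wide near the lower end, whose last 2 mm are 14 mm wide, to 20 mm at 38 mm up), a collar 28 mm wide from 38 to 42 mm, and on it the thumb tab. It starts upright in the rack, its collar on the rack's top.
- stopper_tab (a point): Middle of the stopper's flat upright thumb tab, 21 mm above stopper_center on the same axis, same axes: the tab is 26 mm long (x), 9 mm thick (y), 28 mm high (z), its lower edge on the collar. Pinch it across its thickness, fingertips clear of the collar. Both ends of the tab are alike; two drip grooves run down the cone under them.
- mouth (a point): Centre of the rim of the amber dropping bottle's neck, 114 mm above the table; x points to the small pouring lip (12 mm wide, 8 mm beyond the 34 mm wide rim), z up. The bore is a funnel, 25 mm wide at the rim narrowing to 19 mm some 4 mm down; below it the ground seat tapers 1:10 for 21 mm. Tab crosswise to the lip is closed, in line with it open; either end of the tab may point to the lip.
- bottle: The bottle, 54 mm wide, clamped on a fixed stand. Origin on the table under the neck, axes as mouth. Grinding varies: home, stopper_center is anywhere from 2 mm below to 11 mm above mouth, to be felt. The taper grips: pushing 10 N squeezes it with 15 to 25 N in all; turning under a push wedges it far harder, so ease to 1 or 2 N, then turn slowly, watching the force. Over 40 N in all it seizes.
- rod_top (a point): Top of the stand's upright rod, 12 mm thick, 130 mm above the table, 88 mm from the bottle's axis on its +y side. The stand's 8 mm base plate reaches from the bottle's axis 55 mm to +x and -x, 45 mm to -y, 110 mm to +y. None of it moves.
- rack: White plastic rack 70 x 170 x 46 mm, fixed; origin under its centre. Three holes of 22 mm, 42 mm deep, in a row along its y, 55 mm apart. The stopper is in one of them, its tab along the row within 0.3 rad, the two vials in the others; which is in which varies.
- vial0: Sample vial with a blue cap, 21 mm wide, 60 mm tall, origin under its base; stands in the rack. To be left alone.
- vial1: Sample vial with an orange cap, the same size. To be left alone.
- jar: Closed amber jar with a black lid, 56 mm wide, 85 mm tall, origin under its base. To be left alone.
- dish: Closed petri dish, 90 mm wide, 12 mm tall, origin under its base. To be left alone.

How it is judged:
By the outcome, as a careful person would: the job done as asked, in the order asked, and still so for the second after the job is handed in, with the robot touching nothing.
It also fails if it takes over 61 s, if anything falls off the work surface, if the arm or the gripper's body presses on something with over 40 N, if the wrist force passes 120 N, or if a joint passes its speed limit or range.

## Working session

There is one attempt and no reset: what is moved stays moved. The work goes in short steps, Python scripts to look and compute and a shell command to move; the robot and the scene stay as the last step left them, time stands still between calls to the robot, and variables do not carry over. Pictures are saved under pics/ and viewed, and the job is handed in when it is done.

```bash
ls; mkdir -p pics; cat > h.py <<'E'
import numpy as np, cv2
from workcell import manip
def cam(n):
    c=manip.read_camera(n); 
    return c
def save(c,f,s=1):
    im=cv2.cvtColor(np.asarray(c["pixels"]),cv2.COLOR_RGB2BGR)
    if s!=1: im=cv2.resize(im,None,fx=s,fy=s,interpolation=cv2.INTER_CUBIC)
    cv2.imwrite("pics/"+f,im)
def ray(c,u,v,fish=False):
    x=(u-c["cx"])/c["fx"]; y=(v-c["cy"])/c["fy"]
    if fish:
        r=np.hypot(x,y); k=np.sin(r)/r if r>1e-9 else 1
        d=np.array([x*k,-y*k,-np.cos(r)])
    else: d=np.array([x,-y,-1.0])
    return np.array(c["origin"]),np.array(c["rotation"])@(d/np.linalg.norm(d))
def onplane(c,u,v,z,fish=False):
    o,d=ray(c,u,v,fish); return o+d*(z-o[2])/d[2]
def proj(c,p,fish=False):
    q=np.array(c["rotation"]).T@(np.array(p)-np.array(c["origin"]))
    x,y,z=q[0],-q[1],-q[2]
    if fish:
        r=np.hypot(x,y); th=np.arctan2(r,z); k=th/r
        return c["cx"]+c["fx"]*x*k, c["cy"]+c["fy"]*y*k
    return c["cx"]+c["fx"]*x/z, c["cy"]+c["fy"]*y/z
E
python3 - <<'E'
from h import *
for n in("scene","top","wrist"):
    c=cam(n); save(c,n+"0.png"); print(n,c["fx"],c["cx"],c["cy"],c["origin"],np.round(c["rotation"],3).tolist(), [k for k in c])
s=manip.get_state(); print(s)
E
```

```text
pics
scene 363.7241717520252 260.73939798387767 193.51489932362423 [ 1.17423351 -0.08582768  0.67464917] [[0.149, -0.688, 0.71], [0.989, 0.101, -0.11], [0.004, 0.718, 0.696]] ['pixels', 'fx', 'fy', 'cx', 'cy', 'origin', 'rotation']
top 360.67199909605665 251.3256997885057 188.7173225120071 [0.53707824 0.01458102 1.01719224] [[0.02, 0.998, -0.058], [-1.0, 0.02, -0.003], [-0.002, 0.058, 0.998]] ['pixels', 'fx', 'fy', 'cx', 'cy', 'origin', 'rotation']
wrist 297.3186396354542 253.02671439952417 192.53139630693954 [ 0.30692603 -0.54842456  0.37243389] [[0.394, 0.888, 0.238], [-0.919, 0.381, 0.099], [-0.002, -0.258, 0.966]] ['pixels', 'fx', 'fy', 'cx', 'cy', 'origin', 'rotation']
{'clock': 0.15, 'joints': array([-1.23569246e+00,  3.08806935e-01,  1.63488608e+00,  3.15237310e-05,
        1.19973730e+00, -6.96963135e-02]), 'dq': array([-0.00021863, -0.00344569, -0.00440584, -0.00123007, -0.00125383,
       -0.00031678]), 'effort': array([-3.19267974e-04, -4.15802050e+01, -2.77148312e+01, -7.45309853e-05,
        6.04909903e-03,  7.46085050e-06]), 'tool_pos': array([ 0.2459174 , -0.57387655,  0.23031356]), 'ee_rot': array([[ 3.93824040e-01, -5.76600422e-04,  9.19185669e-01],
       [-9.19184025e-01,  1.74509932e-03,  3.93824430e-01],
       [-1.83114962e-03, -9.99998311e-01,  1.57260168e-04]]), 'contact_force': array([-0.57477391,  0.64039832, -0.39422448]), 'ft_torque': array([-0.05881136,  0.04541219, -0.01248626]), 'finger_gap': 0.08547856825784819}
```

View pics/scene0.png

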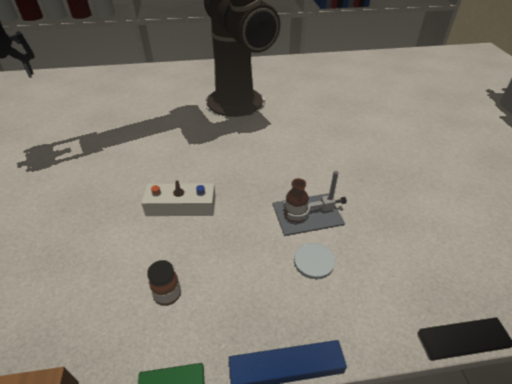

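View pics/top0.png

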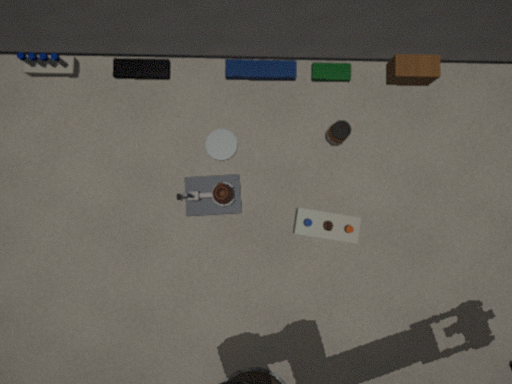

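View pics/wrist0.png

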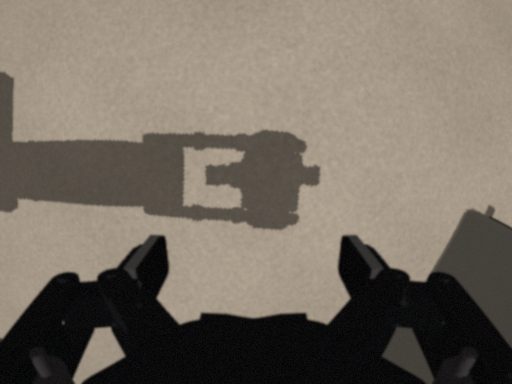

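The stopper sits in the rack's middle hole (top 328,226), between the blue (308,223) and orange (349,229) vials. The bottle is at (223,193), with the stand's rod to its left (+y). Next I'll zoom in.

```bash
python3 - <<'E'
import cv2,numpy as np
t=cv2.imread("pics/top0.png"); s=cv2.imread("pics/scene0.png")
f=lambda i,r,k:cv2.resize(i[r[1]:r[3],r[0]:r[2]],None,fx=k,fy=k,interpolation=cv2.INTER_CUBIC)
a=f(t,(170,165,250,225),5);b=f(t,(285,195,365,255),5)
c=f(s,(265,160,355,235),4.4);d=f(s,(135,170,225,225),4.4)
cv2.imwrite("pics/z1.png",np.hstack([a,b])); 
h=330;d=cv2.copyMakeBorder(d,0,c.shape[0]-d.shape[0],0,0,cv2.BORDER_CONSTANT)
cv2.imwrite("pics/z2.png",np.hstack([c,d]))
E
```

```text
(no output)
```

View pics/z1.png

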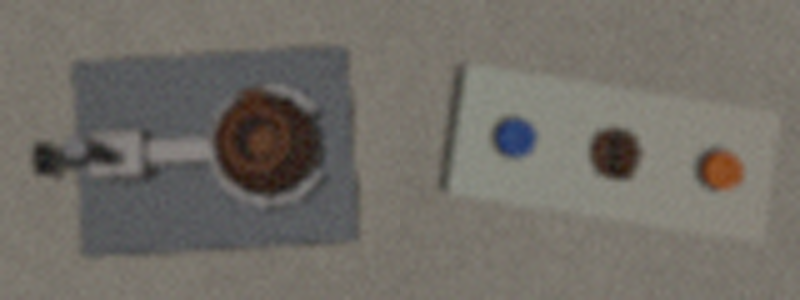

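View pics/z2.png

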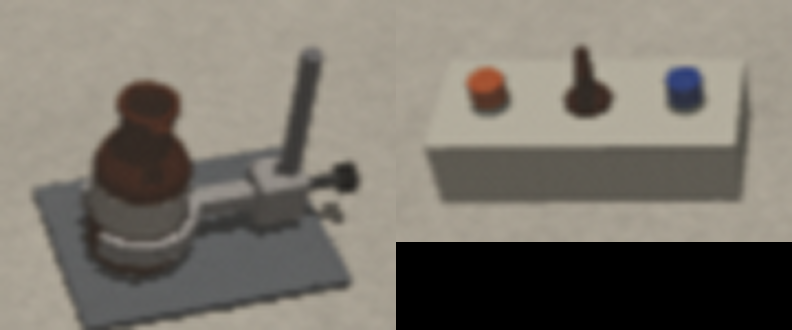

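```bash
python3 - <<'E'
from h import *
t=cam("top"); s=cam("scene")
ux=lambda x0,y0,px,py,k=5:(x0+(px+.5)/k-.5,y0+(py+.5)/k-.5)
R=lambda n,c,p,z:print(n,np.round(onplane(c,*p,z)*1000,1))
print("rack corners top")
for p in [(463,63),(778,112),(765,242),(447,190)]:
    R("corner",t,ux(285-80,195,*p),.046)
R("blue",t,ux(205,195,515,136),.064);R("stop",t,ux(205,195,615,153),.062);R("orange",t,ux(205,195,721,170),.064)
R("mouth",t,ux(170,165,262,138),.114)
for p in [(75,62),(345,47),(357,240),(82,255)]: R("base",t,ux(170,165,*p),.008)
k=4.4
R("mouthS",s,ux(265,160,150,103,k),.114); R("rodS",s,ux(265,160,312,52,k),.130); R("rodT",t,ux(170,165,42,157),.13)
R("collarS",s,ux(135-90,170,588,99,k),.05);R("blueS",s,ux(135-90,170,686,76,k),.064);R("orS",s,ux(135-90,170,487,80,k),.064)
E
```

```text
rack corners top
corner [ 546.4 -106.4   46. ]
corner [ 523.6 -275.7   46. ]
corner [ 454.1 -269.    46. ]
corner [478.3 -98.8  46. ]
blue [ 508.4 -132.1   64. ]
stop [ 500.5 -185.2   62. ]
orange [ 492.8 -240.5   64. ]
mouth [579.4  91.  114. ]
base [625.  206.1   8. ]
base [636.5  54.6   8. ]
base [528.5  45.5   8. ]
base [517.  198.8   8. ]
mouthS [580.6  94.  114. ]
rodS [571.2 181.5 130. ]
rodT [567.1 197.7 130. ]
collarS [ 502.3 -188.2   50. ]
blueS [ 506.5 -132.    64. ]
orS [ 493.8 -241.6   64. ]
```

```bash
python3 -m handwheel '[[21,37,0,0,0,0,40],[21,37,0,0,0,0,40],[21,37,0,0,0,0,40],[21,37,0,0,0,0,40],[21,37,0,0,0,0,40],[21,37,0,0,0,0,40],[21,37,0,0,0,0,40],[21,37,0,0,0,0,40],[21,37,0,0,0,0,40],[21,37,0,0,0,0,40],[0,0,0,0,0,0,40],[0,0,0,0,0,0,40]]' 30
python3 - <<'E'
from h import *
c=cam("wrist"); save(c,"w1.png",1.5); print(manip.get_state()["joints"]); print(proj(c,[.501,-.187,.05],True))
E
```

```text
clock: 1.45
tool_pos: [0.4563, -0.2038, 0.2313]
ee_rot: [[0.396, -0.0, 0.918], [-0.918, -0.001, 0.396], [0.0, -1.0, -0.001]]
contact_force: [-0.1, 0.2, 0.1]
finger_gap: 0.0403
[-5.08586380e-01  6.52026346e-02  1.92265046e+00 -8.53044674e-04
  1.15376372e+00  6.56725844e-01]
(np.float64(254.72448035950805), np.float64(131.8867371404812))
```

View pics/w1.png

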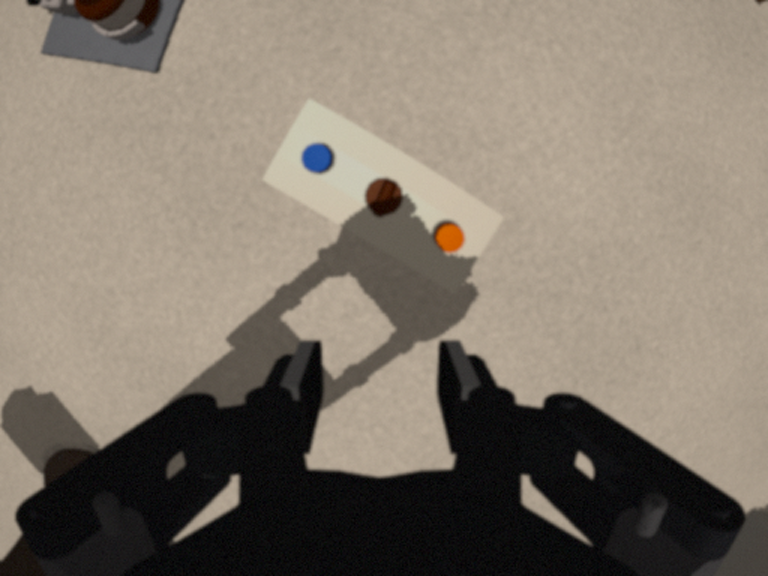

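```bash
python3 - <<'E'
from h import *
c=cam("wrist"); im=cv2.cvtColor(np.asarray(c["pixels"]),cv2.COLOR_RGB2BGR)
z=im[105:160,225:285]; z=cv2.resize(np.clip(z.astype(float)*2.2,0,255).astype(np.uint8),None,fx=10,fy=10,interpolation=cv2.INTER_CUBIC); cv2.imwrite("pics/z3.png",z)
E
```

```text
(no output)
```

View pics/z3.png

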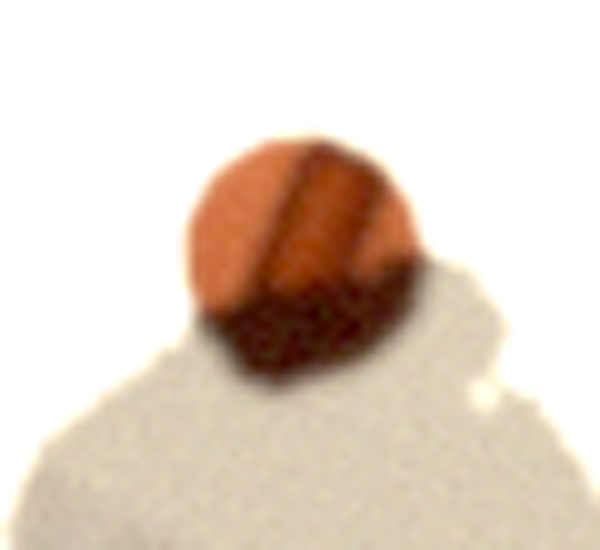

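```bash
python3 - <<'E'
from h import *
c=cam("wrist")
P=lambda x,y,z:onplane(c,225+(x+.5)/10-.5,105+(y+.5)/10-.5,z,True)*1000
for p in [(313,145),(250,285),(383,183),(350,270)]: print(np.round(P(*p,.078),1))
for p in [(190,240),(418,240),(305,137),(278,388)]: print('collar',np.round(P(*p,.05),1))
im=np.asarray(c["pixels"]).astype(int)
r,g,b=im[...,0],im[...,1],im[...,2]
for n,m in (("blue",(b>r+40)&(b>g+30)),("orange",(r>b+90)&(g>60))):
    m[240:]=0; k,l,s,ce=cv2.connectedComponentsWithStats(m.astype(np.uint8)); i=1+np.argmax(s[1:,4]); print(n,s[i],ce[i],np.round(onplane(c,*ce[i],.063,True)*1000,1))
E
```

```text
[ 514.  -183.7   78. ]
[ 498.8 -183.5   78. ]
[ 513.3 -191.6   78. ]
[ 504. -192.   78.]
collar [ 499.1 -176.    50. ]
collar [ 508.8 -198.6   50. ]
collar [ 514.2 -183.    50. ]
collar [ 487.9 -191.1   50. ]
blue [200  95  20  19 290] [209.53793103 103.91724138] [ 510.1 -133.3   63. ]
orange [289 148  19  19 279] [298.56630824 157.02867384] [ 495.3 -241.3   63. ]
```

```bash
python3 -m handwheel '[[15,5.5,-20,0,0,-7.8,35],[15,5.5,-20,0,0,-7.8,35],[15.2,5.5,-20,0,0,-7.8,35],[0,0,-20,0,0,0,35],[0,0,-20,0,0,0,35],[0,0,0,0,0,0,35],[0,0,0,0,0,0,35]]' 30
python3 - <<'E'
from h import *
c=cam("wrist"); save(c,"w2.png",1.5); print(manip.get_state()["joints"])
for p in [[.5015,-.1873,.078],[.5145,-.1873,.078],[.4885,-.1873,.078],[.5015,-.1873,.05]]: print(np.round(np.array(proj(c,p,True))*1.5))
E
```

```text
clock: 2.3
tool_pos: [0.5007, -0.189, 0.1311]
ee_rot: [[-0.005, -0.001, 1.0], [-1.0, 0.0, -0.005], [-0.0, -1.0, -0.001]]
contact_force: [0.1, 0.2, 0.7]
finger_gap: 0.0347
[-4.41918761e-01  2.57853453e-01  1.92149444e+00 -1.22829554e-04
  9.61094411e-01  1.13418583e+00]
[376. 317.]
[376. 289.]
[376. 343.]
[376. 299.]
```

View pics/w2.png

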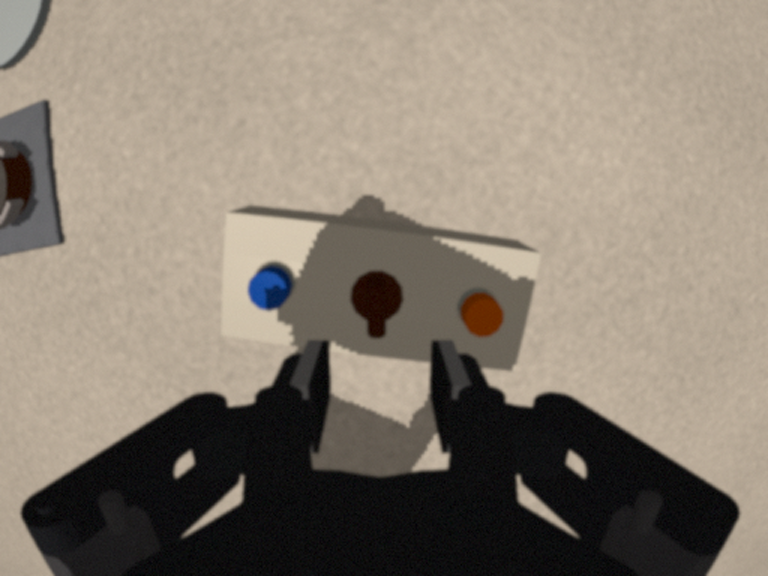

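```bash
python3 -m handwheel '[[0,0.5,-20,0,0,0,35],[0,0.5,-20,0,0,0,35],[0,0,-15,0,0,0,35],[0,0,0,0,0,0,35],[0,0,0,0,0,0,35]]' 30
python3 - <<'E'
from h import *
c=cam("wrist"); save(c,"w3.png",1.5)
E
```

```text
clock: 2.85
tool_pos: [0.5017, -0.1874, 0.0768]
ee_rot: [[-0.004, 0.001, 1.0], [-1.0, -0.0, -0.004], [0.0, -1.0, 0.001]]
contact_force: [-0.6, -0.1, 0.4]
finger_gap: 0.035
```

View pics/w3.png

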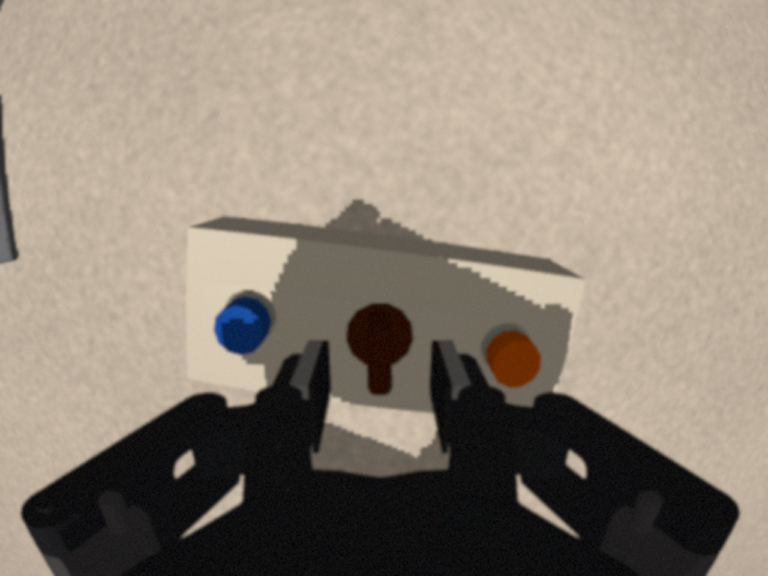

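```bash
python3 -m handwheel '[[0.5,0,-12,0,0,0,32],[0,0,-11,0,0,0,28],[0,0,0,0,0,0,28],[0,0,0,0,0,0,28]]' 30
python3 - <<'E'
from h import *
c=cam("wrist"); save(c,"w4.png",1.5)
c=cam("scene"); im=cv2.cvtColor(np.asarray(c["pixels"]),cv2.COLOR_RGB2BGR)[140:230,110:240]; cv2.imwrite("pics/s4.png",cv2.resize(im,None,fx=5,fy=5,interpolation=3))
print(manip.get_state()["contact_force"],manip.get_state()["tool_pos"])
E
```

```text
clock: 3.3
tool_pos: [0.5012, -0.1867, 0.0525]
ee_rot: [[-0.004, -0.001, 1.0], [-1.0, 0.001, -0.004], [-0.001, -1.0, -0.002]]
contact_force: [0.1, -0.3, -0.1]
finger_gap: 0.0279
[0.73980179 0.30435167 0.26310668] [ 0.50193155 -0.18701867  0.05326745]
```

View pics/w4.png

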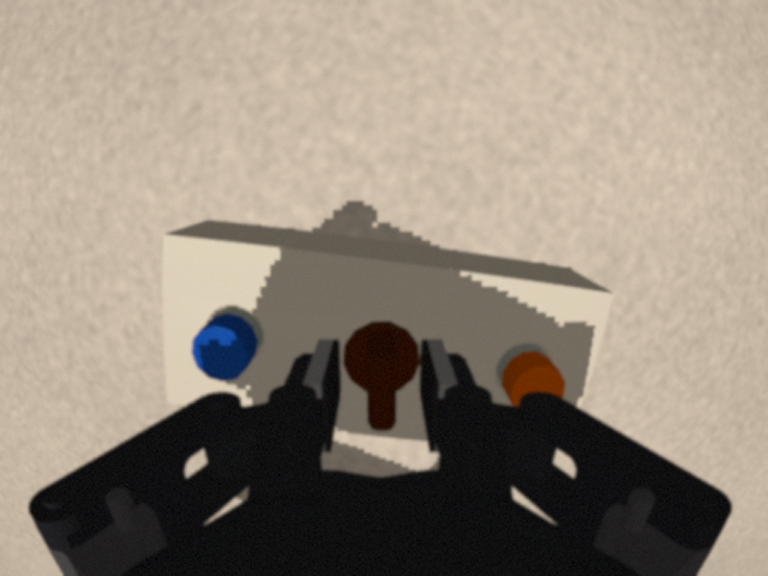

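View pics/s4.png

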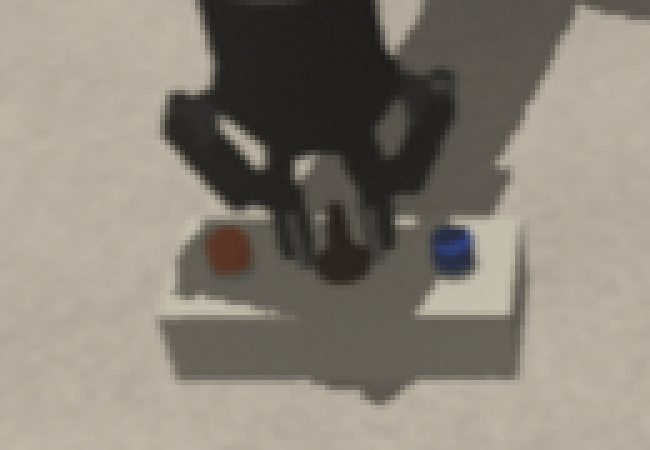

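```bash
python3 -m handwheel '[[0,0,1,0,0,0,4],[0,0,0,0,0,0,4],[0,0,0,0,0,0,4],[0,0,0,0,0,0,4],[0,0,0,0,0,0,4],[0,0,0,0,0,0,4]]' 50
python3 - <<'E'
from h import *
c=cam("wrist"); save(c,"w5.png",1.5);s=manip.get_state();print(s["contact_force"],s["ft_torque"],s["tool_pos"],s["finger_gap"])
E
```

```text
clock: 4.0
tool_pos: [0.5024, -0.1873, 0.0549]
ee_rot: [[-0.004, 0.001, 1.0], [-1.0, -0.0, -0.004], [0.0, -1.0, 0.001]]
contact_force: [0.2, 0.2, 4.5]
finger_gap: 0.0079
[-0.49118439  0.77016039  5.21543316] [0.02390831 0.00444435 0.00748884] [ 0.50241472 -0.18726838  0.05486882] 0.007795214963221529
```

View pics/w5.png

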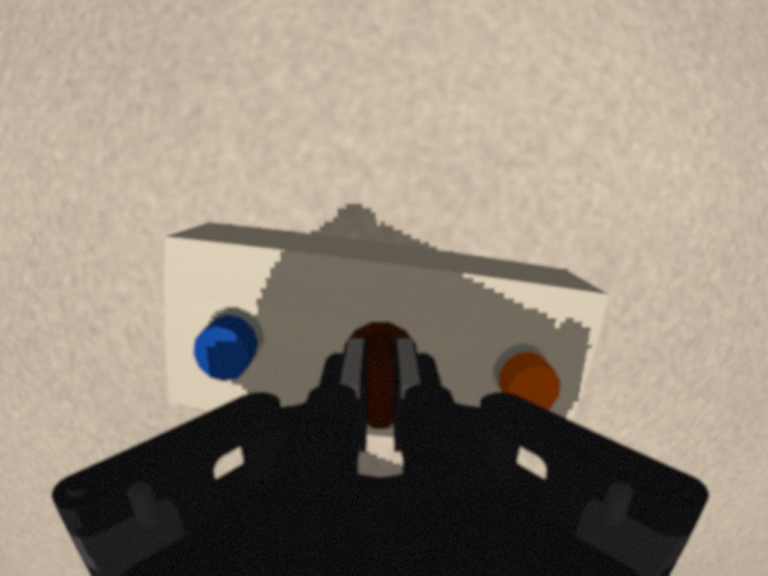

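```bash
python3 -m handwheel '[[0,0,4,0,0,0,4],[0,0,6,0,0,0,4],[0,0,15,0,0,0,4],[0,0,25,0,0,0,4],[0,0,30,0,0,0,4],[0,0,30,0,0,0,4],[0,0,30,0,0,0,4],[0,0,0,0,0,0,4],[0,0,0,0,0,0,4],[0,0,0,0,0,0,4]]'
python3 - <<'E'
from h import *
c=cam("wrist"); save(c,"w6.png",1.5);s=manip.get_state();print(s["contact_force"],s["ft_torque"],s["tool_pos"],s["finger_gap"])
c=cam("scene"); im=cv2.cvtColor(np.asarray(c["pixels"]),cv2.COLOR_RGB2BGR)[80:230,110:300]; cv2.imwrite("pics/s6.png",cv2.resize(im,None,fx=4,fy=4,interpolation=3))
E
```

```text
clock: 5.05
tool_pos: [0.5006, -0.1865, 0.1933]
ee_rot: [[-0.004, -0.002, 1.0], [-1.0, 0.001, -0.004], [-0.001, -1.0, -0.002]]
contact_force: [-0.1, 0.5, -0.1]
finger_gap: 0.0081
[-0.16203151  0.06618737 -0.22533206] [ 0.01052849 -0.00457457 -0.00299559] [ 0.50049007 -0.18640432  0.19284197] 0.0078791186369654
```

View pics/w6.png

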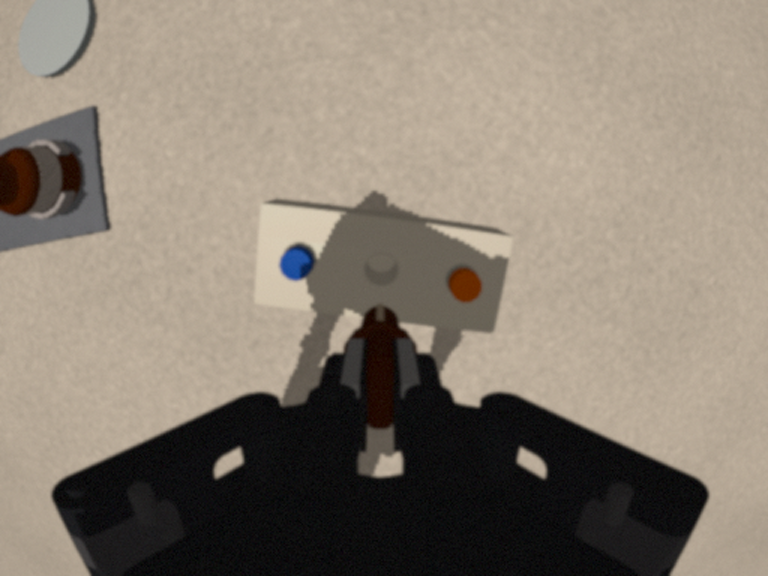

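View pics/s6.png

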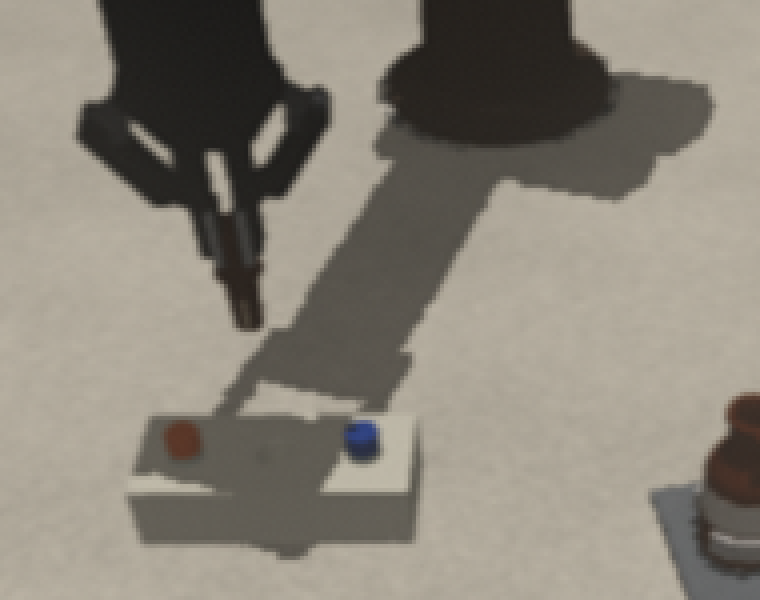

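```bash
python3 -m handwheel '[[6.6,18.5,4,0,0,7.9,4],[6.6,18.5,4,0,0,7.9,4],[6.6,18.5,4,0,0,7.9,4],[6.6,18.5,4,0,0,7.9,4],[6.6,18.5,4,0,0,7.9,4],[6.6,18.5,4,0,0,7.9,4],[6.6,18.5,4,0,0,7.9,4],[6.6,18.5,4,0,0,7.9,4],[6.6,18.5,4,0,0,7.9,4],[6.6,18.5,4,0,0,7.9,4],[6.6,18.5,4,0,0,7.9,4],[6.6,18.5,4,0,0,7.9,4],[0,0,0,0,0,0,4],[0,0,0,0,0,0,4],[0,0,0,0,0,0,4]]'
python3 - <<'E'
from h import *
c=cam("wrist"); save(c,"w7.png",1.5);s=manip.get_state();print(s["joints"],s["tool_pos"],s["finger_gap"])
import pickle; pickle.dump(c,open("w7.pkl","wb"))
im=cv2.cvtColor(np.asarray(c["pixels"]),cv2.COLOR_RGB2BGR)
u,v=map(int,proj(c,[.58,.092,.114],True)); print(u,v)
cv2.imwrite("pics/z7.png",cv2.resize(np.clip(im[v-50:v+50,u-65:u+65].astype(float)*1.5,0,255).astype(np.uint8),None,fx=6,fy=6,interpolation=2))
E
```

```text
clock: 6.65
tool_pos: [0.5802, 0.0343, 0.2411]
ee_rot: [[0.997, -0.002, -0.078], [0.078, -0.0, 0.997], [-0.002, -1.0, -0.0]]
contact_force: [0.7, 0.1, -1.1]
finger_gap: 0.008
[-1.58679604e-02  2.16556650e-01  1.72823508e+00 -3.90878310e-04
  1.19874027e+00 -9.39012091e-02] [0.58025786 0.03418164 0.24132701] 0.008226558477998485
256 123
```

View pics/w7.png

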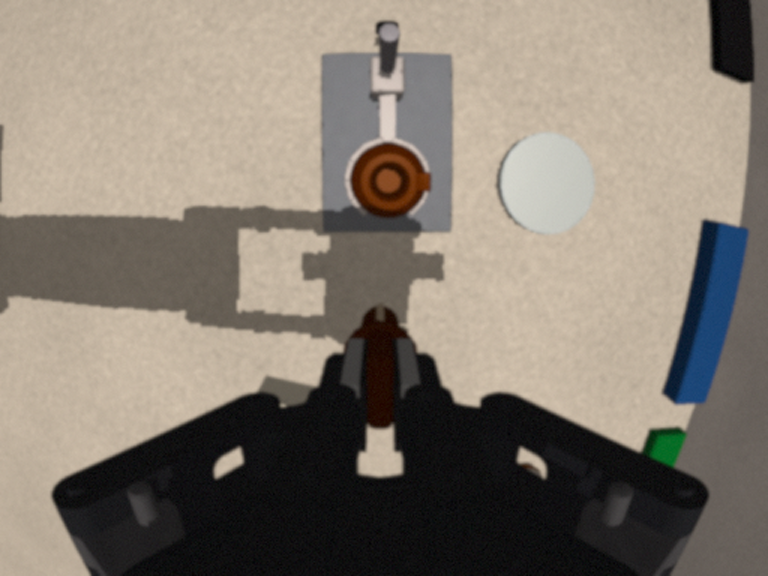

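View pics/z7.png

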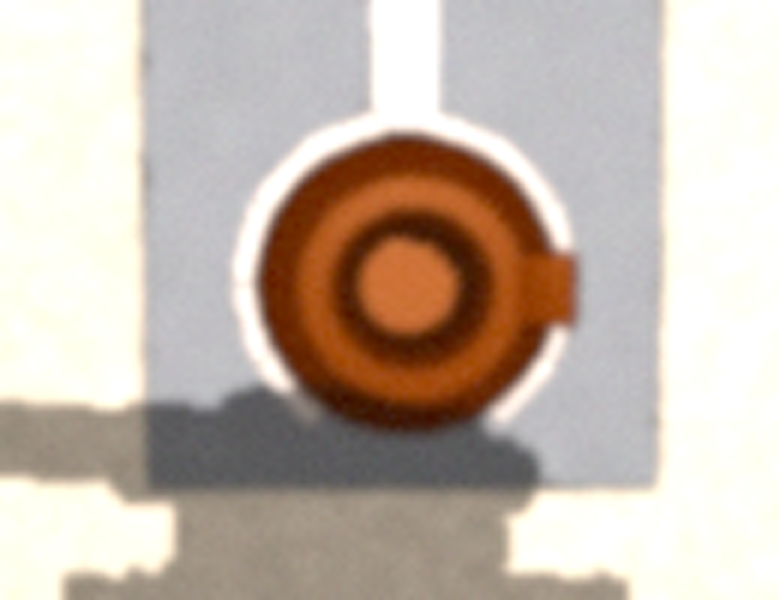

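```bash
python3 - <<'E'
from h import *
import pickle; c=pickle.load(open("w7.pkl","rb"))
u0,v0=256-65,123-50
P=lambda x,y,z:onplane(c,u0+(x+.5)/6-.5,v0+(y+.5)/6-.5,z,True)*1000
for n,p,z in [("rimL",(298,285),.114),("rimR",(528,285),.114),("rimT",(414,174),.114),("rimB",(414,400),.114),("boreL",(333,285),.112),("boreR",(490,285),.112),("boreT",(411,210),.112),("boreB",(411,365),.112),("lip",(576,290),.114),("lipt",(550,254),.114),("lipb",(550,324),.114)]: print(n,np.round(P(*p,z),1))
for p in [(321.5/1.5,55/1.5),(452/1.5,55/1.5),(452/1.5,231/1.5),(321.5/1.5,231/1.5)]: print("base",np.round(onplane(c,*p,.008,True)*1000,1))
for p in [(389,33)]: print("rodtop",np.round(onplane(c,p[0]/1.5,p[1]/1.5,.13,True)*1000,1))
# fits via masks: rim
im=np.asarray(c["pixels"]).astype(int)
s=manip.get_state(); print(s["tool_pos"],s["ee_rot"].round(4).tolist())
E
```

```text
rimL [564.8  93.8 114. ]
rimR [599.2  96.6 114. ]
rimT [580.8 111.8 114. ]
rimB [583.5  77.7 114. ]
boreL [570.   94.1 112. ]
boreR [593.6  96.  112. ]
boreT [580.8 106.4 112. ]
boreB [582.7  82.9 112. ]
lip [606.4  96.5 114. ]
lipt [602.1 101.5 114. ]
lipb [603.  91. 114.]
base [519.2 197.5   8. ]
base [628.3 206.6   8. ]
base [641.2  55.1   8. ]
base [530.2  46.2   8. ]
rodtop [574.9 181.3 130. ]
[0.58025786 0.03418164 0.24132701] [[0.9969, -0.0019, -0.0781], [0.0781, -0.0003, 0.9969], [-0.002, -1.0, -0.0002]]
```

```bash
python3 - <<'E'
from h import *
import pickle; c=pickle.load(open("w7.pkl","rb"))
im=cv2.cvtColor(np.asarray(c["pixels"]),cv2.COLOR_RGB2BGR)
cv2.imwrite("pics/z8.png",cv2.resize(np.clip(im[195:295,205:305].astype(float)*2.5,0,255).astype(np.uint8),None,fx=6,fy=6,interpolation=2))
s=cam("scene"); pickle.dump(s,open("s8.pkl","wb"))
im=cv2.cvtColor(np.asarray(s["pixels"]),cv2.COLOR_RGB2BGR)
cv2.imwrite("pics/z9.png",cv2.resize(np.clip(im[90:230,230:360].astype(float)*1.8,0,255).astype(np.uint8),None,fx=4,fy=4,interpolation=2))
print(proj(s,[.5802,.0342,.1948]),proj(s,[.582,.095,.114]))
E
```

```text
(np.float64(273.97131517479346), np.float64(157.42589506902)) (np.float64(299.2882645141031), np.float64(183.3893966029671))
```

View pics/z8.png

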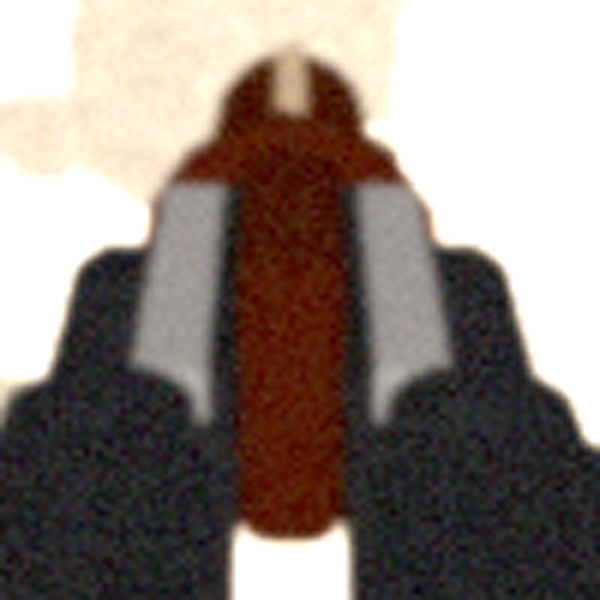

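View pics/z9.png

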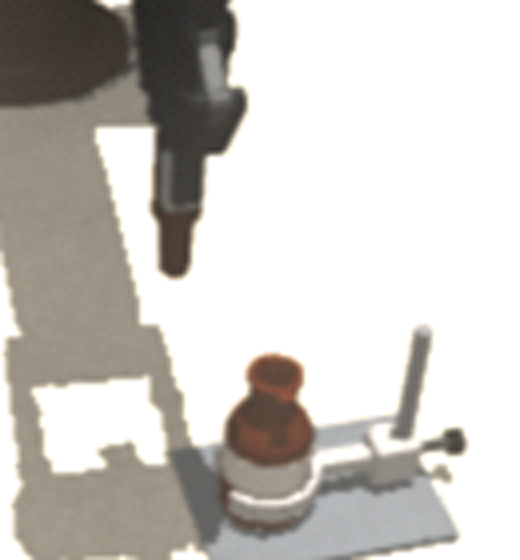

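```bash
python3 - <<'E'
from h import *
import pickle; c=pickle.load(open("w7.pkl","rb"))
s=manip.get_state(); T=s["tool_pos"]; R=s["ee_rot"]
P=lambda x,y,z:R.T@(onplane(c,205+(x+.5)/6-.5,195+(y+.5)/6-.5,z,True)-T)*1000
print(T)
for n,p,z in [("tip far (center+8.3)",(290,48),T[2]-.0445),("tip14 far +7",(290,48),T[2]-.0465),("tipL",(222,100),T[2]-.0445),("tipR",(362,100),T[2]-.0445),("tab near -13",(290,535),T[2]+.0235),("tabL",(236,400),T[2]+.0235),("tabR",(347,400),T[2]+.0235),("collL",(160,195),T[2]-.0045),("collR",(425,195),T[2]-.0045)]: print(n,P(*p,z).round(1))
E
```

```text
[0.58041533 0.03415635 0.24156763]
tip far (center+8.3) [ 0.8 44.5  8.7]
tip14 far +7 [ 0.8 46.5  8.1]
tipL [-6.7 44.5  2.7]
tipR [ 8.7 44.5  2.7]
tab near -13 [  0.8 -23.5 -10.2]
tabL [ -3.2 -23.5   1.8]
tabR [  5.1 -23.5   1.8]
collL [-10.6   4.5   7.2]
collR [12.7  4.5  7.2]
```

```bash
python3 -m handwheel '[[0.2,10,0,0,0,0,4],[0.2,20,0,0,0,0,4],[0.2,20,0,0,0,0,4],[0.2,10.2,-10,0,0,0,4],[0.2,0,-25,0,0,0,4],[0.2,0,-25,0,0,0,4],[0,0,-16,0,0,0,4],[0,0,0,0,0,0,4],[0,0,0,0,0,0,4],[0,0,0,0,0,0,4]]'
python3 - <<'E'
from h import *
c=cam("wrist"); save(c,"w10.png",1.5)
s=cam("scene")
im=cv2.cvtColor(np.asarray(s["pixels"]),cv2.COLOR_RGB2BGR)
cv2.imwrite("pics/z10.png",cv2.resize(np.clip(im[110:230,250:360].astype(float)*1.8,0,255).astype(np.uint8),None,fx=5,fy=5,interpolation=2))
st=manip.get_state(); print(st["tool_pos"],st["contact_force"])
E
```

```text
clock: 7.75
tool_pos: [0.5834, 0.0952, 0.1677]
ee_rot: [[0.997, 0.003, -0.08], [0.08, 0.0, 0.997], [0.003, -1.0, -0.0]]
contact_force: [0.1, 0.1, -0.1]
finger_gap: 0.008
[0.58343525 0.0952041  0.16787648] [-1.43394031  0.33201013  0.14267222]
```

View pics/w10.png

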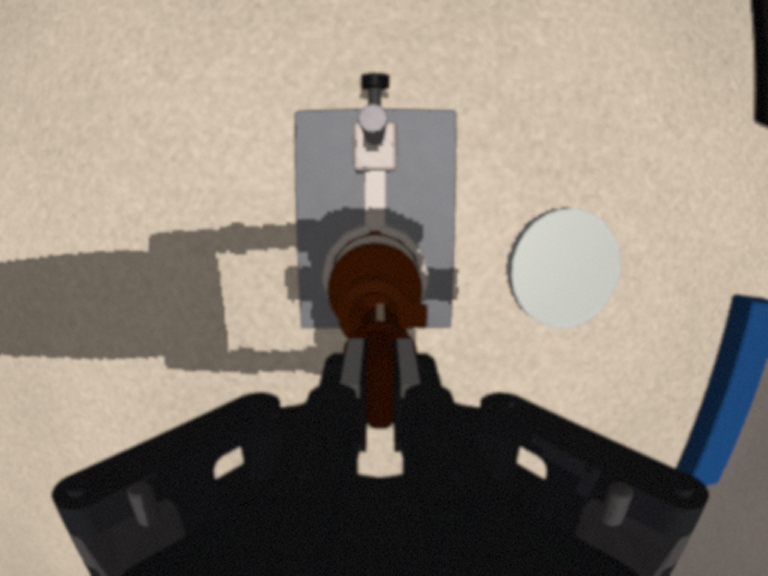

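View pics/z10.png

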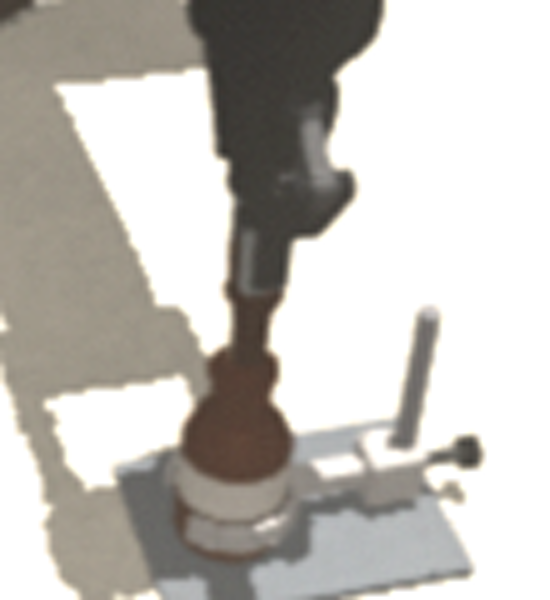

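```bash
python3 -m handwheel '[[-0.8,0,0,0,0,0,4],[-0.8,0,0,0,0,0,4],[0,0,0,0,0,0,4],[0,0,0,0,0,0,4]]'
python3 - <<'E'
from h import *
c=cam("wrist"); im=cv2.cvtColor(np.asarray(c["pixels"]),cv2.COLOR_RGB2BGR)
cv2.imwrite("pics/z11.png",cv2.resize(np.clip(im[140:250,190:310].astype(float)*2.5,0,255).astype(np.uint8),None,fx=5,fy=5,interpolation=2))
for i in range(3):
    st=manip.get_state(); print(st["tool_pos"],st["contact_force"]); cam("top")
for p in [[.5815,.0945,.114]]: print((np.array(proj(c,p,True))-[190,140])*5)
E
```

```text
clock: 8.25
tool_pos: [0.5806, 0.0952, 0.1664]
ee_rot: [[0.997, 0.0, -0.08], [0.08, -0.0, 0.997], [0.0, -1.0, -0.0]]
contact_force: [-0.4, 0.6, 0.3]
finger_gap: 0.0078
[0.58060458 0.09519399 0.16633899] [-0.02577942 -0.64718029  0.28240086]
[0.5806094  0.0951874  0.16629082] [ 0.04468549 -0.13606041 -0.15959772]
[0.58060078 0.09520896 0.16623841] [-0.55627573  0.90958049 -0.86256142]
[312.86433716 359.69976267]
```

View pics/z11.png

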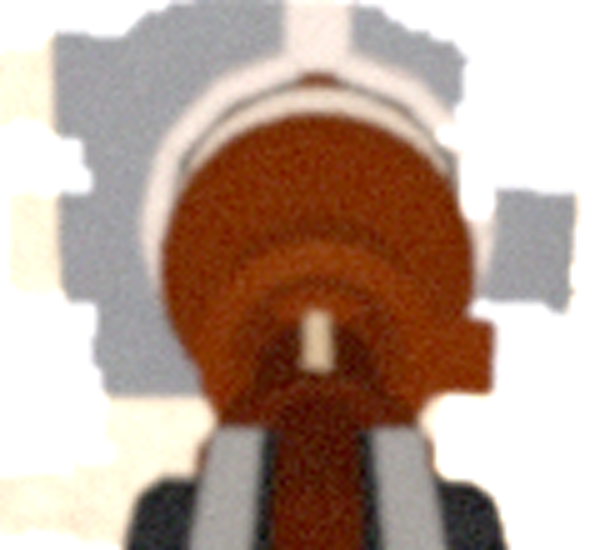

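```bash
python3 - <<'E'
from h import *
c=cam("wrist"); st=manip.get_state();T=st["tool_pos"];R=st["ee_rot"]
P=lambda x,y,z:R.T@(onplane(c,190+(x+.5)/5-.5,140+(y+.5)/5-.5,z,True)-T)*1000
for n,p,z in [("rimfar -17",(318,237),.114),("rimL",(208,345),.114),("rimR",(430,325),.114),("lip",(493,356),.114),("lipt",(475,320),.114),("lipb",(475,390),.114),("borefar?",(318,272),.114),("tip far -8.3",(318,292),.122),("tipL",(256,350),.122),("tipR",(382,350),.122)]: print(n,P(*p,z).round(1))
im=cv2.cvtColor(np.asarray(c["pixels"]),cv2.COLOR_RGB2BGR)
cv2.imwrite("pics/z12.png",cv2.resize(np.clip(im[180:225,225:290].astype(float)*4,0,255).astype(np.uint8),None,fx=11,fy=11,interpolation=2))
E
```

```text
rimfar -17 [ 1.3 52.2 17. ]
rimL [-13.9  52.2   1.7]
rimR [16.6 52.2  4.6]
lip [25.5 52.2  0.1]
lipt [22.8 52.2  5.3]
lipb [23.1 52.2 -4.9]
borefar? [ 1.3 52.2 12.1]
tip far -8.3 [ 1.3 44.2 11.6]
tipL [-6.9 44.2  3.6]
tipR [ 9.7 44.2  3.6]
```

View pics/z12.png

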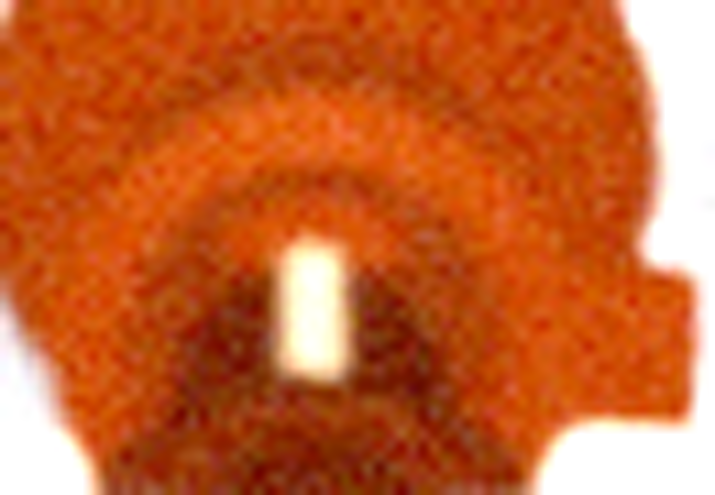

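```bash
python3 -m handwheel '[[0,0,-6,0,0,0,4],[0,0,-6,0,0,0,4],[0,0,-4,0,0,0,4],[0,0,-4,0,0,0,4],[0,0,-3,0,0,0,4],[0,0,0,0,0,0,4],[0,0,0,0,0,0,4]]'
```

```text
clock: 9.2
tool_pos: [0.5806, 0.0952, 0.1432]
ee_rot: [[0.997, -0.0, -0.08], [0.08, 0.0, 0.997], [-0.0, -1.0, 0.0]]
contact_force: [-0.0, 0.6, -1.1]
finger_gap: 0.0079
```

```bash
python3 -m handwheel '[[0,0,-2,0,0,0,4],[0,0,0,0,0,0,4],[0,0,0,0,0,0,4]]'; python3 -m handwheel '[[0,0,-1,0,0,0,4],[0,0,-1,0,0,0,4],[0,0,0,0,0,0,4]]'
```

```text
clock: 9.5
tool_pos: [0.5806, 0.0952, 0.1413]
ee_rot: [[0.997, -0.0, -0.08], [0.08, 0.0, 0.997], [-0.0, -1.0, 0.0]]
contact_force: [0.4, -1.1, -1.2]
finger_gap: 0.0079
clock: 9.8
tool_pos: [0.5806, 0.0952, 0.1391]
ee_rot: [[0.997, 0.0, -0.08], [0.08, -0.0, 0.997], [-0.0, -1.0, -0.0]]
contact_force: [-0.4, 0.0, 0.6]
finger_gap: 0.008
```

```bash
for i in 1 2 ; do python3 -m handwheel '[[0,0,-0.5,0,0,0,4],[0,0,-0.5,0,0,0,4],[0,0,0,0,0,0,4]]' | grep -E "tool|force"; done
```

```text
tool_pos: [0.5806, 0.0952, 0.1382]
contact_force: [0.0, -0.5, -0.7]
tool_pos: [0.5807, 0.0952, 0.1373]
contact_force: [0.5, -0.7, -0.7]
```

```bash
python3 -m handwheel '[[0,0,-0.5,0,0,0,4],[0,0,-0.5,0,0,0,4],[0,0,0,0,0,0,4]]' | grep -E "tool|force"
```

```text
tool_pos: [0.5807, 0.0952, 0.1364]
contact_force: [0.2, 0.0, 1.0]
```

```bash
python3 -m handwheel '[[0,0,-0.5,0,0,0,4],[0,0,-0.5,0,0,0,4],[0,0,0,0,0,0,4]]' | grep -E "tool|force"
```

```text
tool_pos: [0.5808, 0.0952, 0.1358]
contact_force: [-1.6, 0.3, 4.2]
```

```bash
python3 -m handwheel '[[0,0,-0.3,0,0,0,4],[0,0,0,0,0,0,4],[0,0,0,0,0,0,4]]' | grep -E "tool|force"
python3 - <<'E'
from h import *
for i in range(5):
    s=manip.get_state(); print(s["contact_force"].round(1),s["ft_torque"].round(3),s["tool_pos"].round(4)); cam("top")
E
```

```text
tool_pos: [0.5808, 0.0952, 0.1356]
contact_force: [-2.4, -0.4, 5.1]
[-2.4 -0.4  5.1] [-0.147  0.316  0.03 ] [0.5808 0.0952 0.1356]
[-1.9 -0.2  6.3] [-0.175  0.277  0.055] [0.5808 0.0952 0.1356]
[-1.  -1.7  5.3] [-0.164  0.329  0.036] [0.5808 0.0952 0.1356]
[-1.6 -0.5  4.8] [-0.191  0.327 -0.029] [0.5808 0.0952 0.1356]
[-1.5  0.6  5.7] [-0.154  0.3    0.015] [0.5808 0.0952 0.1356]
```

```bash
python3 -m handwheel '[[-0.4,0,0,0,0,0,4],[-0.2,0,0,0,0,0,4],[0,0,0,0,0,0,4]]' | grep -E "tool|force"
cat > av.py <<'E'
from h import *
F=[];M=[]
for i in range(4):
    s=manip.get_state(); F.append(s["contact_force"]);M.append(s["ft_torque"]); cam("top")
print(np.mean(F,0).round(2),np.mean(M,0).round(3),s["tool_pos"].round(4),s["ee_rot"].round(4).tolist(),s["clock"],s["finger_gap"])
E
python3 av.py
```

```text
tool_pos: [0.5807, 0.0952, 0.1356]
contact_force: [-0.5, -1.1, 4.9]
[-0.29 -0.83  5.16] [-0.145  0.12   0.003] [0.5807 0.0952 0.1356] [[0.9968, 0.0016, -0.0801], [0.0801, -0.0, 0.9968], [0.0016, -1.0, -0.0001]] 12.0 0.008060127436908187
```

```bash
python3 -m handwheel '[[-0.2,-0.3,0,0,0,0,4],[0,0,0,0,0,0,4],[0,0,0,0,0,0,4]]' | grep -E "tool|force"
python3 av.py; python3 - <<'E'
from h import *
c=cam("wrist"); save(c,"w13.png",1.5)
s=cam("scene")
im=cv2.cvtColor(np.asarray(s["pixels"]),cv2.COLOR_RGB2BGR)
cv2.imwrite("pics/z13.png",cv2.resize(np.clip(im[110:230,250:360].astype(float)*1.8,0,255).astype(np.uint8),None,fx=5,fy=5,interpolation=2))
E
```

```text
tool_pos: [0.5807, 0.0951, 0.1356]
contact_force: [0.3, 0.0, 5.2]
[-0.2  -0.13  4.98] [-0.044  0.064  0.001] [0.5807 0.0951 0.1356] [[0.9968, 0.002, -0.08], [0.08, 0.0005, 0.9968], [0.002, -1.0, 0.0003]] 12.5 0.008018147595422609
```

View pics/w13.png

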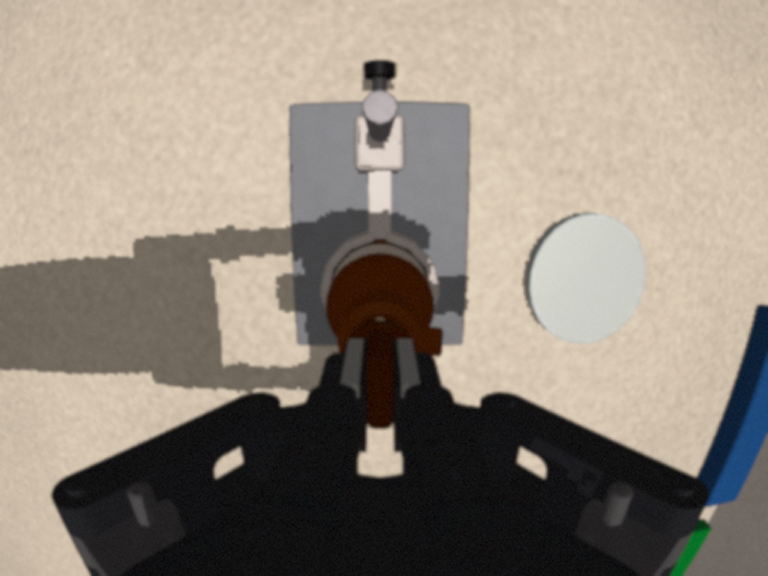

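View pics/z13.png

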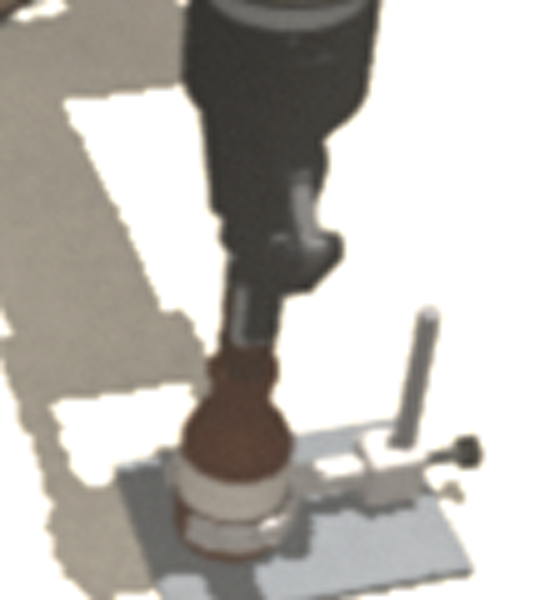

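```bash
python3 -m handwheel '[[0,0,-0.3,0,0,0,4],[0,0,-0.2,0,0,0,4],[0,0,0,0,0,0,4],[0,0,0,0,0,0,4]]' | grep -E "tool|force"; python3 av.py
```

```text
tool_pos: [0.5807, 0.0951, 0.1354]
contact_force: [-0.3, -0.3, 7.2]
[-0.43 -0.3   7.42] [-0.049  0.137 -0.038] [0.5807 0.0951 0.1355] [[0.9968, 0.002, -0.0801], [0.0801, 0.0004, 0.9968], [0.002, -1.0, 0.0003]] 13.2 0.007971775634749528
```

```bash
python3 -m handwheel '[[-0.1,0,-0.3,0,0,0,4],[0,0,-0.3,0,0,0,4],[0,0,0,0,0,0,4],[0,0,0,0,0,0,4],[0,0,0,0,0,0,4]]' | grep -E "tool|force"; python3 av.py
```

```text
tool_pos: [0.5807, 0.0951, 0.1353]
contact_force: [-1.1, -0.0, 8.7]
[-0.69 -0.16  8.69] [-0.04   0.264 -0.019] [0.5807 0.0951 0.1353] [[0.9968, 0.0022, -0.08], [0.08, 0.0004, 0.9968], [0.0022, -1.0, 0.0003]] 13.9 0.0078023667485583315
```

```bash
python3 -m handwheel '[[-0.3,0,-0.4,0,0,0,4],[0,0,0,0,0,0,4],[0,0,0,0,0,0,4]]' | grep -E "tool|force"; python3 av.py
```

```text
tool_pos: [0.5807, 0.0951, 0.1352]
contact_force: [-1.1, -0.7, 8.6]
[-1.43 -0.52  9.09] [-0.038  0.248 -0.009] [0.5807 0.0951 0.1352] [[0.9968, 0.0028, -0.0801], [0.0801, 0.0004, 0.9968], [0.0029, -1.0, 0.0002]] 14.4 0.008121177577128401
```

```bash
python3 -m handwheel '[[0,0,0,0,0,0,4],[0,0,0,0,0,0,4],[0,0,0,0,0,0,4]]' 90 | grep -E "tool|force"; python3 av.py;  python3 -m handwheel '[[0,0,-0.3,0,0,0,4],[0,0,0,0,0,0,4],[0,0,0,0,0,0,4]]' | grep -E "tool|force"; python3 av.py
```

```text
tool_pos: [0.5807, 0.0951, 0.135]
contact_force: [-0.6, -0.2, 8.5]
[-1.03 -0.36  8.72] [-0.055  0.204 -0.015] [0.5807 0.0951 0.135 ] [[0.9968, 0.0028, -0.08], [0.08, 0.0005, 0.9968], [0.0028, -1.0, 0.0003]] 14.9 0.007282457329194534
tool_pos: [0.5807, 0.0951, 0.135]
contact_force: [-1.3, -0.2, 10.4]
[-1.11 -0.21  9.95] [-0.06   0.304  0.002] [0.5807 0.0951 0.135 ] [[0.9968, 0.0027, -0.08], [0.08, 0.0005, 0.9968], [0.0027, -1.0, 0.0002]] 15.4 0.007135777143250865
```

```bash
python3 -m handwheel '[[0,0,-0.15,0,0,0,4],[0,0,0,0,0,0,4],[0,0,0,0,0,0,4],[0,0,0,0,0,0,4],[0,0,0,0,0,0,4]]' | grep -E "tool|force"; python3 av.py;  python3 -m handwheel '[[0,0,0.5,0,0,0,4],[0,0,0.5,0,0,0,4],[0,0,0,0,0,0,4],[0,0,0,0,0,0,4]]' | grep -E "tool|force"; python3 av.py
```

```text
tool_pos: [0.5807, 0.0951, 0.135]
contact_force: [-1.8, -0.4, 10.2]
[-1.67 -0.5  10.75] [-0.083  0.347  0.003] [0.5807 0.0951 0.135 ] [[0.9968, 0.0027, -0.0801], [0.0801, 0.0004, 0.9968], [0.0027, -1.0, 0.0002]] 16.1 0.007427130484076439
tool_pos: [0.5807, 0.0951, 0.135]
contact_force: [0.5, -0.4, 6.9]
[-0.16 -0.3   6.53] [-0.033 -0.007  0.015] [0.5807 0.0951 0.135 ] [[0.9968, 0.0029, -0.08], [0.08, 0.0005, 0.9968], [0.0029, -1.0, 0.0002]] 16.7 0.00723467611549457
```

```bash
python3 -m handwheel '[[0,0,0.4,0,0,0,4],[0,0,0.4,0,0,0,4],[0,0,0.3,0,0,0,4],[0,0,0,0,0,0,4],[0,0,0,0,0,0,4]]' | grep -E "tool|force"; python3 av.py
```

```text
tool_pos: [0.5805, 0.0951, 0.1351]
contact_force: [5.5, 1.3, -0.2]
[ 5.37  1.13 -0.37] [ 0.186 -0.998 -0.   ] [0.5804 0.0951 0.1351] [[0.9968, 0.0024, -0.08], [0.08, 0.0004, 0.9968], [0.0025, -1.0, 0.0002]] 17.4 0.007008317872150425
```

```bash
python3 -m handwheel '[[0.6,0,-0.1,0,0,0,4],[0,0,0,0,0,0,4],[0,0,0,0,0,0,4]]' | grep -E "tool|force"; python3 av.py
```

```text
tool_pos: [0.5805, 0.0951, 0.1351]
contact_force: [4.4, 1.1, 0.0]
[4.83 1.54 0.02] [ 0.251 -0.969 -0.014] [0.5805 0.0951 0.1351] [[0.9968, 0.0013, -0.08], [0.08, 0.0003, 0.9968], [0.0013, -1.0, 0.0002]] 17.9 0.007070025426644131
```

```bash
python3 -m handwheel '[[0.8,-0.3,0,0,0,0,4],[0,0,0,0,0,0,4],[0,0,0,0,0,0,4]]' | grep -E "tool|force"; python3 av.py
```

```text
tool_pos: [0.5806, 0.095, 0.135]
contact_force: [2.9, 3.0, 1.6]
[2.98 3.3  1.91] [ 0.61  -0.612 -0.004] [0.5806 0.095  0.135 ] [[0.9968, -0.0005, -0.08], [0.08, 0.0006, 0.9968], [-0.0004, -1.0, 0.0007]] 18.4 0.007122943941644707
```

```bash
python3 -m handwheel '[[0.8,0.5,0,0,0,0,4],[0,0,0,0,0,0,4],[0,0,0,0,0,0,4]]' | grep -E "tool|force"; python3 av.py
```

```text
tool_pos: [0.5807, 0.095, 0.135]
contact_force: [-1.2, 3.0, 4.7]
[-0.48  2.59  5.36] [0.438 0.061 0.011] [0.5807 0.095  0.135 ] [[0.9968, -0.0021, -0.0801], [0.0801, -0.0002, 0.9968], [-0.0021, -1.0, 0.0]] 18.9 0.0070131297252573116
```

```bash
python3 -m handwheel '[[0.2,0.4,0.3,0,0,0,4],[0.2,0,0.4,0,0,0,4],[0,0,0,0,0,0,4],[0,0,0,0,0,0,4]]' | grep -E "tool|force"; python3 av.py
```

```text
tool_pos: [0.5808, 0.0951, 0.1351]
contact_force: [-2.7, 0.3, 3.5]
[-2.44  0.34  2.3 ] [0.1   0.433 0.039] [0.5808 0.0951 0.1351] [[0.9968, -0.0028, -0.0802], [0.0802, -0.0007, 0.9968], [-0.0029, -1.0, -0.0005]] 19.5 0.007056260703692565
```

```bash
python3 -m handwheel '[[-0.6,0.1,0,0,0,0,4],[0,0,0,0,0,0,4],[0,0,0,0,0,0,4]]' | grep -E "tool|force"; python3 av.py
```

```text
tool_pos: [0.5808, 0.0952, 0.135]
contact_force: [-1.9, -2.2, 0.4]
[-2.13 -1.72 -0.21] [-0.266  0.414  0.035] [0.5808 0.0952 0.1351] [[0.9968, -0.0014, -0.0802], [0.0802, -0.0007, 0.9968], [-0.0015, -1.0, -0.0006]] 20.0 0.007074541514360429
```

```bash
python3 -m handwheel '[[0,-0.2,-0.2,0,0,0,4],[0,0,0,0,0,0,4]]' | grep -E "tool|force"; python3 av.py;python3 -m handwheel '[[0,0,0,0,0,0,4],[0,0,0,0,0,0,4],[0,0,0,0,0,0,4]]' | grep -E "tool|force"; python3 av.py
```

```text
tool_pos: [0.5808, 0.0952, 0.1351]
contact_force: [-3.1, -1.1, -1.5]
[-2.96 -1.65 -2.1 ] [-0.332  0.566 -0.012] [0.5808 0.0952 0.1351] [[0.9968, -0.0014, -0.0802], [0.0802, -0.0004, 0.9968], [-0.0014, -1.0, -0.0003]] 20.4 0.007167892851672746
tool_pos: [0.5809, 0.0952, 0.1351]
contact_force: [-3.5, -2.4, -2.7]
[-3.69 -2.26 -3.38] [-0.447  0.713 -0.025] [0.5809 0.0952 0.1351] [[0.9968, -0.0014, -0.0802], [0.0802, -0.0003, 0.9968], [-0.0014, -1.0, -0.0002]] 20.9 0.007441027770060274
```

```bash
python3 -m handwheel '[[-0.7,-0.3,-0.6,0,0,0,4],[0,0,0,0,0,0,4]]' | grep -E "tool|force"; python3 av.py;python3 -m handwheel '[[0,0,0,0,0,0,4],[0,0,0,0,0,0,4],[0,0,0,0,0,0,4]]' | grep -E "tool|force"; python3 av.py
```

```text
tool_pos: [0.5808, 0.0952, 0.1351]
contact_force: [-3.5, -1.8, -2.4]
[-4.   -1.84 -2.39] [-0.36   0.69  -0.018] [0.5809 0.0952 0.1351] [[0.9968, 0.0004, -0.0801], [0.0801, 0.0002, 0.9968], [0.0004, -1.0, 0.0001]] 21.3 0.006554583614069511
tool_pos: [0.5809, 0.0952, 0.1351]
contact_force: [-4.2, -1.3, -0.7]
[-3.69 -1.23 -0.61] [-0.308  0.737 -0.005] [0.5809 0.0952 0.1351] [[0.9968, 0.0003, -0.08], [0.08, 0.0002, 0.9968], [0.0003, -1.0, 0.0002]] 21.8 0.007273590110222363
```

```bash
python3 -m handwheel '[[-0.6,-0.1,0,0,0,0,4],[0,0,0,0,0,0,4],[0,0,0,0,0,0,4],[0,0,0,0,0,0,4]]' | grep -E "tool|force"; python3 av.py;
```

```text
tool_pos: [0.5808, 0.0952, 0.1351]
contact_force: [-1.3, -0.6, -2.0]
[-1.31 -0.52 -2.5 ] [-0.131  0.24   0.021] [0.5807 0.0951 0.1351] [[0.9968, 0.0015, -0.08], [0.08, 0.0003, 0.9968], [0.0015, -1.0, 0.0002]] 22.4 0.0069100787375843626
```

```bash
python3 -m handwheel '[[0.4,0.1,-0.4,0,0,0,4],[0,0,0,0,0,0,4],[0,0,0,0,0,0,4],[0,0,0,0,0,0,4]]' | grep -E "tool|force"; python3 av.py;
```

```text
tool_pos: [0.5808, 0.0952, 0.1351]
contact_force: [-2.2, -0.3, 0.8]
[-2.56 -0.08  2.42] [-0.121  0.524 -0.01 ] [0.5808 0.0952 0.1351] [[0.9968, 0.0006, -0.0801], [0.0801, 0.0001, 0.9968], [0.0006, -1.0, 0.0]] 23.0 0.007359184392770991
```

```bash
python3 -m handwheel '[[-0.2,0,0.4,0,0,0,4],[0,0,0,0,0,0,4],[0,0,0,0,0,0,4]]' | grep -E "tool|force"; python3 av.py;
```

```text
tool_pos: [0.5808, 0.0952, 0.1351]
contact_force: [-0.1, -0.4, 1.9]
[-1.1  -0.49  1.64] [-0.088  0.189  0.002] [0.5808 0.0952 0.1351] [[0.9968, 0.001, -0.0801], [0.0801, 0.0001, 0.9968], [0.001, -1.0, 0.0001]] 23.5 0.007241747431163908
```

Push is down to 1.6 N with lateral force small, so I'll start turning slowly.

```bash
python3 -m handwheel '[[0,0,0,0,0,1,4],[0,0,0,0,0,1.5,4],[0,0,0,0,0,1.5,4],[0,0,0,0,0,1.5,4]]' | grep -E "tool|force|rot"; python3 -c "
from h import *
s=manip.get_state();print(s['ft_torque'],s['contact_force'])"
```

```text
tool_pos: [0.5807, 0.0951, 0.135]
ee_rot: [[0.984, 0.001, -0.177], [0.177, 0.0, 0.984], [0.001, -1.0, 0.0]]
contact_force: [-0.1, -0.4, 1.7]
[ 0.02871296 -0.02382302 -0.06712682] [-0.10651629 -0.4359153   1.74304001]
```

```bash
cat > st.py <<'E'
from h import *
s=manip.get_state();R=s["ee_rot"];print(s['ft_torque'].round(3),s['contact_force'].round(1),'yaw',np.degrees(np.arctan2(R[1,0],R[0,0])).round(1),(s["tool_pos"]*1000).round(1),s["finger_gap"].round(4),s["clock"])
E
python3 -m handwheel '[[0,0,0,0,0,2,4],[0,0,0,0,0,2.5,4],[0,0,0,0,0,2.5,4],[0,0,0,0,0,2.5,4],[0,0,0,0,0,2.5,4],[0,0,0,0,0,2.5,4]]' >/dev/null;python3 st.py
```

```text
Traceback (most recent call last):
  File "st.py", line 2, in <module>
    s=manip.get_state();R=s["ee_rot"];print(s['ft_torque'].round(3),s['contact_force'].round(1),'yaw',np.degrees(np.arctan2(R[1,0],R[0,0])).round(1),(s["tool_pos"]*1000).round(1),s["finger_gap"].round(4),s["clock"])
                                                                                                                                                                                   ^^^^^^^^^^^^^^^^^^^^^
AttributeError: 'float' object has no attribute 'round'
```

```bash
python3 -m handwheel '[[0,0,0,0,0,2.5,4],[0,0,0,0,0,2.5,4],[0,0,0,0,0,2.5,4],[0,0,0,0,0,2.5,4],[0,0,0,0,0,2.5,4],[0,0,0,0,0,2.5,4]]' >/dev/null;python3 st.py
```

```text
Traceback (most recent call last):
  File "st.py", line 2, in <module>
    s=manip.get_state();R=s["ee_rot"];print(s['ft_torque'].round(3),s['contact_force'].round(1),'yaw',np.degrees(np.arctan2(R[1,0],R[0,0])).round(1),(s["tool_pos"]*1000).round(1),s["finger_gap"].round(4),s["clock"])
                                                                                                                                                                                   ^^^^^^^^^^^^^^^^^^^^^
AttributeError: 'float' object has no attribute 'round'
```

```bash
sed -i 's/s\["finger_gap"\].round(4)/s["finger_gap"]/' st.py; python3 st.py
```

```text
[-0.128  0.041 -0.149] [ 0.1 -0.3  0.8] yaw 39.8 [580.4  95.  134.8] 0.006855146236329592 25.15
```

```bash
python3 -m handwheel '[[0,0,0,0,0,2,4],[0,0,0,0,0,2,4],[0,0,0,0,0,2,4],[0,0,0,0,0,2,4]]' >/dev/null;python3 st.py
```

```text
[-0.149 -0.001 -0.161] [ 0.2 -1.   0.9] yaw 47.7 [580.3  95.  134.8] 0.006775500124246602 25.55
```

```bash
python3 -m handwheel '[[0,0,0,0,0,2,4],[0,0,0,0,0,2,4],[0,0,0,0,0,2,4],[0,0,0,0,0,2,4],[0,0,0,0,0,2,4]]' >/dev/null;python3 st.py
```

```text
[-0.189  0.045 -0.139] [-0.4 -0.6  0.4] yaw 57.7 [580.2  94.9 134.7] 0.007070399897397602 26.05
```

```bash
python3 -m handwheel '[[0,0,0,0,0,2.5,4],[0,0,0,0,0,2.5,4],[0,0,0,0,0,2.5,4],[0,0,0,0,0,2.5,4],[0,0,0,0,0,2.5,4],[0,0,0,0,0,2.5,4]]' >/dev/null;python3 st.py
```

```text
[-0.277  0.089 -0.131] [-0.6 -0.5  0.9] yaw 72.8 [580.2  94.7 134.7] 0.007179423990027601 26.65
```

```bash
python3 -m handwheel '[[0,0,0,0,0,2.5,4],[0,0,0,0,0,2.5,4],[0,0,0,0,0,2.5,4],[0,0,0,0,0,2.5,4]]' >/dev/null;python3 st.py
```

```text
[-0.264  0.071 -0.115] [-0.6 -1.6  0.8] yaw 82.8 [580.1  94.6 134.7] 0.00695776959360012 27.05
```

```bash
python3 -m handwheel '[[0,-0.1,0,0,0,2.5,4],[0,0,0,0,0,2.5,4],[0,0,0,0,0,2.5,4],[0,0,0,0,0,2.5,4],[0,0,0,0,0,2.5,4],[0,0,0,0,0,0,4],[0,0,0,0,0,0,4]]' >/dev/null;python3 st.py
python3 - <<'E'
from h import *
c=cam("wrist"); save(c,"w20.png",1.5)
E
python3 st.py
```

```text
[-0.432  0.079  0.005] [-0.5 -1.9  0.3] yaw 95.1 [580.2  94.5 134.7] 0.007093279409962538 27.75
[-0.513  0.036  0.033] [-0.4 -2.6  0.1] yaw 95.1 [580.1  94.5 134.7] 0.007376799776098245 27.8
```

View pics/w20.png

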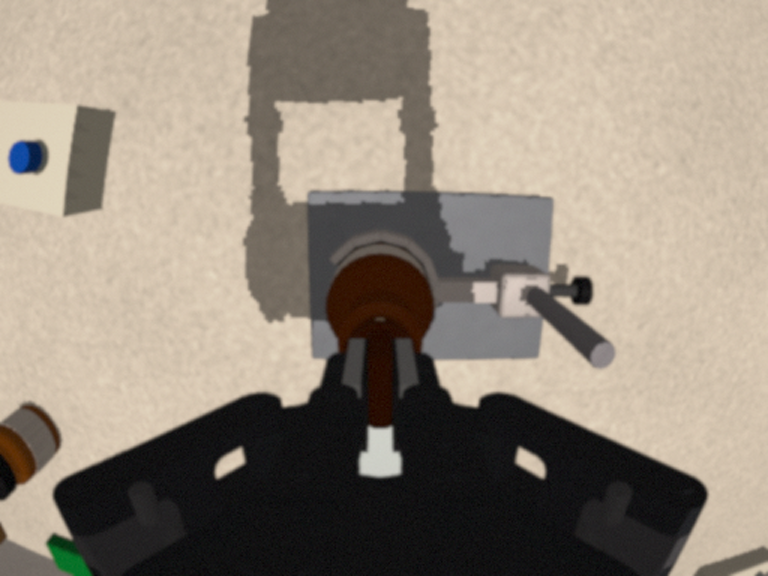

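```bash
python3 -m handwheel '[[0,-0.5,-0.2,0,0,-1,4],[0,0,0,0,0,-1.5,4],[0,0,0,0,0,-1.5,4],[0,0,0,0,0,-2,4]]' >/dev/null;python3 st.py
```

```text
[-0.248  0.188  0.195] [-0.1 -1.5  0.1] yaw 89.0 [580.1  94.5 134.6] 0.007077152021106844 28.2
```

```bash
python3 -m handwheel '[[0,0,0,0,0,-2,4],[0,0,0,0,0,-2,4],[0,0.1,0,0,0,-2,4],[0,0,0,0,0,-2,4],[0,0,0,0,0,-2,4],[0,0,0,0,0,-2,4]]' >/dev/null;python3 st.py
```

```text
[-0.257  0.121  0.199] [-0.5 -1.1 -0.4] yaw 77.0 [580.2  94.7 134.7] 0.007345114585268278 28.8
```

```bash
python3 -m handwheel '[[0,0,-0.2,0,0,-2,4],[0,0,0,0,0,-2,4],[0,0.1,0,0,0,-2,4],[0,0,0,0,0,-2,4],[0.1,0.1,0,0,0,-2,4],[0,0,0,0,0,-2,4]]' >/dev/null;python3 st.py
```

```text
[-0.304  0.177  0.157] [-1.6 -1.3  1.5] yaw 65.0 [580.2  94.8 134.6] 0.007578194243049243 29.4
```

```bash
python3 -m handwheel '[[0,0,0,0,0,-2,4],[0,0,0,0,0,-2,4],[0,0.1,0,0,0,-2,4],[0,0,0,0,0,-2,4],[0.1,0,0,0,0,-2,4],[0,0,0,0,0,-2,4]]' >/dev/null;python3 st.py
```

```text
[-0.287  0.241  0.122] [-0.9 -0.8  2.4] yaw 53.0 [580.3  94.9 134.5] 0.006985610681070371 30.0
```

```bash
python3 -m handwheel '[[0,0,0.2,0,0,-2,4],[0,0,0,0,0,-2,4],[0,0,0,0,0,-2,4],[0,0,0,0,0,-2,4],[0.1,0,0,0,0,-2,4],[0,0,0,0,0,-2,4]]' >/dev/null;python3 st.py
```

```text
[-0.288  0.173  0.108] [-0.3 -1.1  0.9] yaw 41.0 [580.3  95.  134.6] 0.007213705711818363 30.6
```

```bash
python3 -m handwheel '[[0,0,0,0,0,-2,4],[0,0,0,0,0,-2,4],[0,0,0,0,0,-2,4],[0,0,0,0,0,-2,4],[0.1,0,0,0,0,-2,4],[0,0,0,0,0,-2,4]]' >/dev/null;python3 st.py
```

```text
[-0.233  0.151  0.171] [-1.4 -0.2 -0. ] yaw 29.0 [580.5  95.1 134.6] 0.0069639526066113955 31.2
```

```bash
python3 -m handwheel '[[0,0,-0.1,0,0,-2,4],[0,0,0,0,0,-2,4],[0,0,0,0,0,-2,4],[0,0,0,0,0,-2,4],[0.1,0,0,0,0,-2,4],[0,0,0,0,0,-2,4]]' >/dev/null;python3 st.py
```

```text
[-0.188  0.184  0.161] [-0.6 -1.7  1.1] yaw 17.0 [580.6  95.1 134.6] 0.0066602487146414854 31.8
```

```bash
python3 -m handwheel '[[0,0,0,0,0,-2,4],[0,0,0,0,0,-2,4],[0.1,0,0,0,0,-2,4],[0,0,0,0,0,-2,4],[0,0,0,0,0,-2,4],[0,0,0,0,0,-2.5,4],[0,0,0,0,0,0,4],[0,0,0,0,0,0,4]]' >/dev/null;python3 st.py
```

```text
[-0.111  0.173 -0.002] [ 0.  -0.6  0.9] yaw 4.6 [580.8  95.2 134.6] 0.007029548000670707 32.6
```

```bash
python3 -m handwheel '[[0,0,0,0,0,0,4],[0,0,0,0,0,0,4]]' 20 >/dev/null;python3 st.py; python3 -m handwheel '[[0,0,0,0,0,0,12],[0,0,0,0,0,0,16],[0,0,0,0,0,0,20],[0,0,0,0,0,0,28],[0,0,0,0,0,0,28]]'  >/dev/null;python3 st.py
python3 - <<'E'
from h import *
c=cam("wrist"); save(c,"w21.png",1.5)
E
```

```text
[-0.043  0.23   0.023] [-0.6 -0.4  0.9] yaw 4.6 [580.8  95.1 134.6] 0.007030506805497868 32.8
[-0.004  0.02   0.067] [ 0.2 -0.1  0.7] yaw 4.6 [581.1  94.9 134.7] 0.028417609171896174 33.3
```

View pics/w21.png

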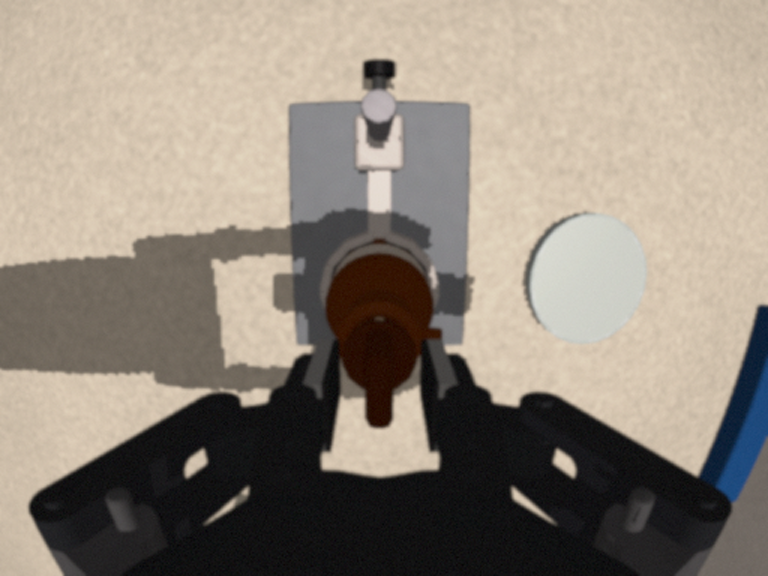

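```bash
python3 -m handwheel '[[0,0,5,0,0,0,28],[0,0,10,0,0,0,28],[0,0,20,0,0,0,30],[0,0,25,0,0,0,40],[0,0,30,0,0,0,40],[0,-20,10,0,0,0,40],[0,-20,0,0,0,0,40],[0,-20,0,0,0,0,40],[0,0,0,0,0,0,40],[0,0,0,0,0,0,40],[0,0,0,0,0,0,40]]'
python3 - <<'E'
from h import *
c=cam("wrist"); s=cam("scene");t=cam("top")
save(c,"w22.png",1.5); save(s,"s22.png",1.5)
f=lambda c,r,k:cv2.resize(np.clip(cv2.cvtColor(np.asarray(c["pixels"]),cv2.COLOR_RGB2BGR)[r[1]:r[3],r[0]:r[2]].astype(float)*1.8,0,255).astype(np.uint8),None,fx=k,fy=k,interpolation=2)
u,v=map(int,proj(c,[.581,.0945,.14],True))
cv2.imwrite("pics/z22.png",np.hstack([f(c,(u-40,v-50,u+40,v+50),5),f(s,(260,150,340,250),5)]))
im=np.asarray(t["pixels"]); import pickle; pickle.dump((c,s),open("c22.pkl","wb"));print(u,v)
E
```

```text
clock: 34.45
tool_pos: [0.581, 0.0356, 0.235]
ee_rot: [[0.997, 0.0, -0.08], [0.08, 0.001, 0.997], [0.0, -1.0, 0.001]]
contact_force: [0.6, -0.5, 0.1]
finger_gap: 0.04
257 123
```

View pics/z22.png

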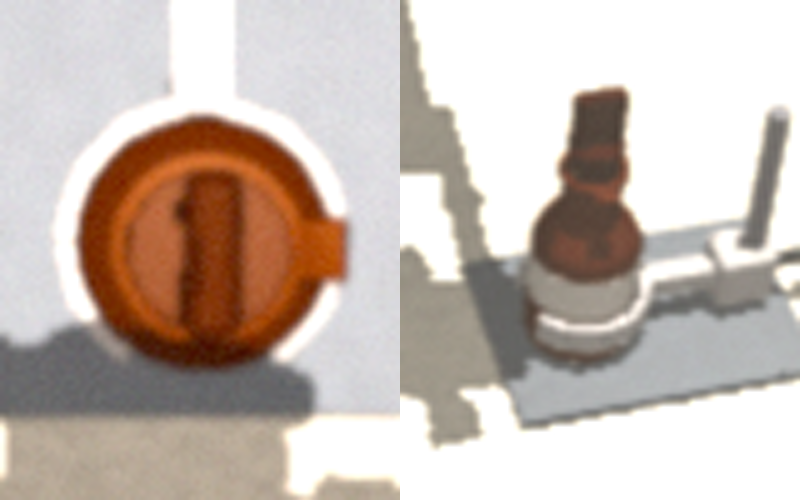

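View pics/s22.png

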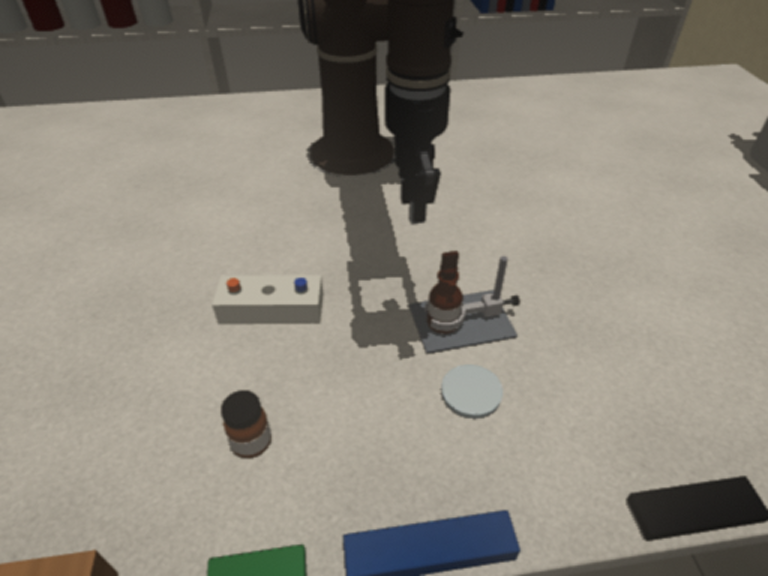

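```bash
python3 - <<'E'
from h import *
import pickle;c,s=pickle.load(open("c22.pkl","rb"))
for z in (.154,.158,.162): print(z,np.round(proj(s,[.581,.0945,z]),1), np.round(proj(c,[.581,.0945,z],True),1))
print(np.round(proj(c,[.581,.0945,.128],True),1))
P=lambda x,y,z:onplane(c,217+(x+.5)/5-.5,73+(y+.5)/5-.5,z,True)*1000
print("tab corners",[P(*p,.158).round(1)[:2] for p in [(190,173),(240,173),(185,335),(240,335)]])
print("collar",[P(*p,.128).round(1)[:2] for p in [(122,240),(298,240),(210,155)]])
E
python3 st.py
```

```text
0.154 [300.4 169.7] [257.8 123.5]
0.158 [300.5 168.4] [257.9 123.6]
0.162 [300.7 167. ] [258.  123.8]
[257.3 122.6]
tab corners [array([577.6, 106.4]), array([584.9, 107. ]), array([578.8,  82.5]), array([586.9,  83.1])]
collar [array([567.3,  95.1]), array([596.5,  97.6]), array([580.8, 110.5])]
[ 0.025 -0.051  0.019] [ 0.1  0.5 -0.5] yaw 4.6 [580.8  35.7 234.6] 0.040067770622870084 34.6
```

```bash
python3 -c "
from workcell import manip
print(manip.finish_job())"
```

```text
the job is handed in; nothing more can be done
None
```

The stopper is in the bottle's neck, closed and home. I handed the job in at about 34.6 s, with the gripper open and clear of everything.

**What I did**
- **Pick and seat:** I pinched the stopper by its tab in the rack's middle hole and lowered it tab-crosswise until it touched. It seated about 10 mm above the mouth, inside the stated range.
- **Press:** I pressed to about 10.7 N. At around 9 N the grip seemed to slip slightly, so I raised the grip from 50 N to 90 N to finish the press.
- **Ease and turn:** I eased to about 1.6 N and turned it 90.5° to in line with the lip and back. It turned freely, at 0.2 N m or less, with between −0.4 and 2.4 N of push.

**Last checks**
- **Tab:** it lies at about 94° against a lip direction of about 4.5°, so it is crosswise (closed).
- **Upright and home:** the middle of its top is within about 2 mm of the collar's centre. The top is at about 158 mm, as expected when home.
- **Other objects:** in the last picture the vials, jar and dish look undisturbed; I did not measure them again.

**What disagreed or went less cleanly**
- **Tab direction in the rack:** the tab stood across the row, not along it as described. I went by the images.
- **Easing off:** the arm's force kept drifting while it held still. Between the press and the turn there was briefly up to about 5 N sideways and 3.4 N upward. The measured height did not show the stopper lifting.
- **Turning:** the tool ended about 0.4 mm lower than at the press, so the stopper seems to have settled slightly deeper.
- **Squeeze on the taper:** I could not measure it directly. I can only infer it stayed below seizing because the stopper turned easily.

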